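# Shim the rocking portion scale

### The job

The portion scale leans and rocks on its front right foot, which has lost its rubber pad. With the fingertips, push the orange shim along the table, nose first, under that foot until the foot stands fully on the shim's flat seat and the scale is level; do not grip or lift the shim, do not shove the scale out of its place, and leave the ramekin, timer and brush alone. Then press gently on the corner of the scale's top plate above the shim, so that the plate gives a little, and come away with the scale still level.

Things in the scene. Friction and masses are not known exactly. Their poses are not given: they have to be found in the camera images.
- scale: Low free-standing portion scale, 2.5 kg, grey housing 165 (x) x 174 (y) mm, 22 to 46 mm above its origin, which lies at table level under its centre. -x is its front with the dark display (faces the robot), +y its left, z up. Feet 22 mm across at x = +-68, y = +-70 mm: three with rubber pads; front right (-68, -70) a bare brass stud 7 mm too short, so the scale leans 0.075 rad.
- bare_foot (a point): Lowest point, in the middle of the domed underside of the bare brass stud (front right foot as seen from the robot, 22 mm across), 14.5 mm behind the housing's front face and 17 mm in from its right side. On the table at the start; 7 mm above it when the scale is level.
- plate (a joint): How far the scale's top plate is pressed down, m: about 0 when free, 0.005 at its stop; a spring of about 2 N per mm brings it back up. The plate is bare steel, 155 x 164 x 6 mm, centred over the housing with a gap of 8 mm, and always parallel to it.
- press_corner (a point): Point on the upper face of the top plate near its front right corner, above the bare foot, 22 mm in from both edges; 60 mm above the table when level. Press within 35 mm of it.
- shim: Orange slick plastic shim, 90 x 50 mm, 70 g, flat and free; origin under its centre, +x to its thin nose (towards the scale), z up. Ramp from 1.5 mm high at x = +45 to 7 mm at +9 mm; flat seat 7 mm high from +9 to -17; heel block 16 mm high from -17 to -45, flat upright back to push on (some 2 to 10 N). With the heel against the stud, the stud's middle is at x = -6 mm.
- shim_heel (a point): Middle of the heel's flat back face, 8 mm above the table (x = -45 mm in the shim's frame).
- ramekin: Small white dip cup, 65 mm across and 37 mm high, right of the work: a bystander. Origin under its centre.
- timer: White digital kitchen timer standing on edge, 22 x 64 x 62 mm, right of the scale: a bystander. Origin under its centre.
- brush: Pastry brush with wooden handle, 196 mm long, 23 mm high, lying on the right: a bystander. Origin under its middle.
Not all that is in view belongs to the job. Of the things shaped like the shim, the orange one is meant.

How it is judged:
On the way, in this order (a step that is already met when the one before it is completed fails the run):
1. the bare foot stands on the flat seat of the shim and the scale is level (angle between scale's own z axis and vertical below 0.015 rad and x of bare_foot in the frame of shim between -0.012 and 0.008 m and y of bare_foot in the frame of shim between -0.014 and 0.014 m and contact force between scale and shim above 0.5 N), for 0.2 s.
2. the top plate is pressed down at least 1.2 mm near the corner above the shim, the scale staying level (all of step 1 and value of joint plate above 0.0012 m and contact force between the fingers and scale above 1.5 N and horizontal distance between the grasp point and press_corner below 0.045 m), for 0.1 s.
At the end, for the whole second after the job is handed in: The scale is level within 0.015 rad (0.9 degree), its bare foot resting on the shim with the stud's middle over the flat seat (-12 to +8 mm along and within 14 mm across in the shim's frame), scale within 15 mm of where it stood, plate back up, everything at rest (all of step 1 and distance of scale from where it was at the start of the episode below 0.015 m and linear speed of each of scale, shim below 0.01 m/s and value of joint plate below 0.001 m); the robot touches nothing.
It fails at once if the shim is gripped (over 35 N of finger force on it), lifted off the table or tipped up (contact force between the fingers and shim above 35 N or height (world z) of shim above 0.012 m or angle between shim's own z axis and vertical above 0.3 rad).
It fails at once if the scale is shoved more than 20 mm from its place (distance of scale from where it was at the start of the episode above 0.02 m).
It fails at once if the scale is tipped or lifted (angle between scale's own z axis and vertical above 0.12 rad or height (world z) of scale above 0.015 m).
It fails at once if the scale is pressed with more than 40 N (contact force between the fingers and scale above 40 N).
It fails at once if the ramekin, timer or brush is moved more than 20 mm (distance of any of ramekin, timer, brush from where it was at the start of the episode above 0.02 m).
It also fails if it takes over 42 s, if anything falls off the work surface, if the arm or the gripper's body presses on something with over 40 N, if the wrist force passes 120 N, or if a joint passes its speed limit or range.

### The arm

A 7-joint arm with a two-finger parallel gripper is mounted at the origin on a cart in front of the work surface, level with it; the furniture and walls round the work are solid. World frame = base frame: x ahead of the robot, y to its left, z up, the work surface at z = 0. Lengths are in m, angles in rad, forces in N, time in s.
With the tool pointing down it reaches from about 0.4 to 0.875 m from the base axis. Payload 19.3 kg.
Tool frame: the origin (TCP) lies midway between the tips of the shut fingers; the grasp point (between the pads) lies 19 mm behind it (bot.grasp_offset is the distance from the TCP to the grasp point, in m); y points along the fingers, z is the direction in which the jaws open and shut, and the axes are right-handed (so a half turn about y gives the same grasp; the last joint's range is limited). The gripper opens to 85 mm and grips with 20 to 120 N. Pads are 22 mm wide; open, the fingers measure 114 mm over their backs; the gripper's body (76 mm by 85 mm) begins 54 mm behind the grasp point. The pads swing forward as they close: fully open they stand 13 mm farther back than shut.
Start: joints at [-1.195, 0.521, -0.036, 1.599, 0.021, 1.021, -0.113], TCP at [0.27, 0.564, 0.231] pointing down, gripper open.
Joint ranges: [-2.91, 2.91], [-0.3, 2.13], [-1.5, 1.42], [0.17, 2.43], [-1.26, 4.41], [0.16, 1.93], [-2.52, 2.52]. Speed limits (rad/s): [1.89, 1.89, 2.39, 2.39, 3.01, 3.01, 3.01].

### API

Orientations are given as a 3x3 rotation matrix whose columns are the frame's x, y, z axes.
In Python, from workcell import bot, eoat, imaging gives the robot as it stands. Calls block until the motion is done:
- bot.move_ptp(position, orientation): joint-space move of the TCP to a pose.
- bot.move_straight(position, rotation=None, rate=0.15, max_force=None): straight line of the TCP; rotation=None keeps the orientation; rate is the mean speed in m/s. With max_force (N) it stops when the force on the tool has changed by that much, and returns True; else False.
- bot.move_joints(angles): joint-space move.
- eoat.grip(opening, force=None): finger opening in m; force is the grip in N (None keeps the last); returns when the fingers have stopped.
- bot.pause(seconds).
- bot.ik(position, orientation): joint angles nearest the present ones, or None.
- bot.observe(): the state.
- imaging.capture(name): name is "side" or "top"; returns a dict with "image" (400x640x3 uint8, red, green, blue), "intrinsics" (3x3 intrinsics, pixels), "R" (3x3) and "t" (3): a world point X has camera coordinates R X + t. Camera axes: x right, y down, z forward; pixel columns grow to the right and rows downward; lengths in m; the calibration is good to about 2 mm. A picture is of the moment at which its call begins. There is no depth.
A pose or a line that the arm cannot do raises bot.MotionError and nothing moves.
- bot.finish_job(): hands the job in, once; it reports no verdict.
The state is a dict: "t": time; "qpos": joint angles; "joint_velocities": joint speeds; "joint_efforts": joint torques, N m; "position": TCP position; "tool_rot": TCP orientation; "wrist_force": force on the tool from outside, world axes, zero at the start; "wrist_torque": the same for the moment, N m; "finger_gap": finger opening in m.
Only numpy, scipy, OpenCV 4.12 (cv2) and the standard library are available. Lean on these libraries where they do the work, as an engineer would, in place of code of your own. Each camera call takes 0.05 s, during which the arm holds its last target.

## Working session

There is one attempt and no reset: what is moved stays moved. The work goes in short steps, each a Python script; the robot and the scene stay as the last script left them, time stands still between calls to the robot, and variables do not carry over. Pictures are saved under pics/ and viewed, and the job is handed in when it is done.

```bash
ls; mkdir -p pics; python3 - <<'E'
from workcell import bot,eoat,imaging
import cv2
o=bot.observe();print(o['t'],o['position'],o['tool_rot'],o['finger_gap'])
for n in('side','top'):
    c=imaging.capture(n);cv2.imwrite(f'pics/{n}0.png',c['image'][:,:,::-1]);print(n,c['intrinsics'],c['R'],c['t'])
E
```

```text
pics
0.0 [0.26937744 0.56363051 0.23075258] [[ 9.02266639e-01 -4.13874446e-04  4.31178316e-01]
 [-4.31178512e-01 -9.84075067e-04  9.02266104e-01]
 [ 5.08869461e-05 -9.99999430e-01 -1.06635187e-03]] 0.08509424394615991
side [[410.69177794   0.         316.30313235]
 [  0.         410.69177794 205.3349765 ]
 [  0.           0.           1.        ]] [[ 0.83992124 -0.5426932   0.00404855]
 [-0.24458209 -0.38517575 -0.88984225]
 [ 0.48447075  0.74640721 -0.45625034]] [-0.55148527  0.14045289  0.87148195]
top [[399.22285603   0.         322.64516968]
 [  0.         399.22285603 197.13334064]
 [  0.           0.           1.        ]] [[ 0.01069055 -0.99969013 -0.02248018]
 [-0.99326586 -0.0080228  -0.11557923]
 [ 0.11536306  0.0235644  -0.99304385]] [-0.13243683  0.57145189  1.03482618]
```

View pics/top0.png

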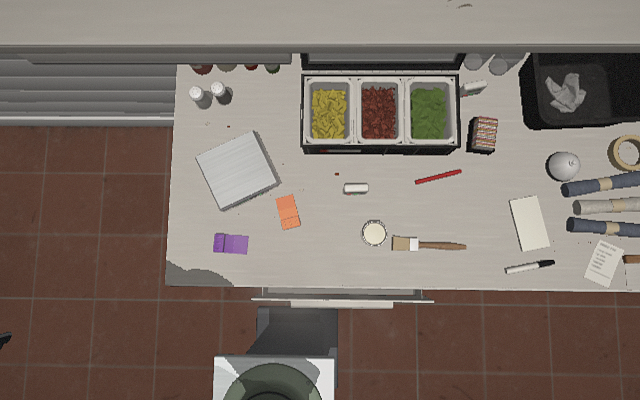

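View pics/side0.png

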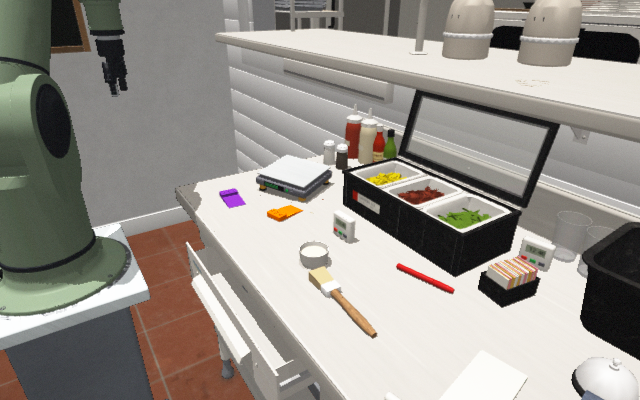

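The top view shows the scale at about (238,170), the orange shim at (288,212), the timer at (356,188), the ramekin at (374,233) and the brush at (430,244). The purple shim at (230,243) is a decoy. I'll zoom in next.

```bash
python3 - <<'E'
import cv2,numpy as np
t=cv2.imread('pics/top0.png')[120:270,180:330];s=cv2.imread('pics/side0.png')[140:240,220:360]
cv2.imwrite('pics/topz.png',cv2.resize(t,None,fx=4,fy=4,interpolation=cv2.INTER_NEAREST))
cv2.imwrite('pics/sidez.png',cv2.resize(s,None,fx=5,fy=5,interpolation=cv2.INTER_NEAREST))
E
```

```text
(no output)
```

View pics/topz.png

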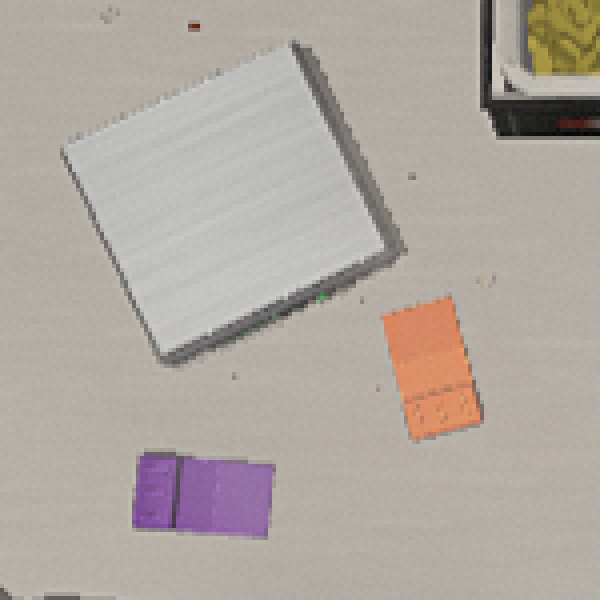

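View pics/sidez.png

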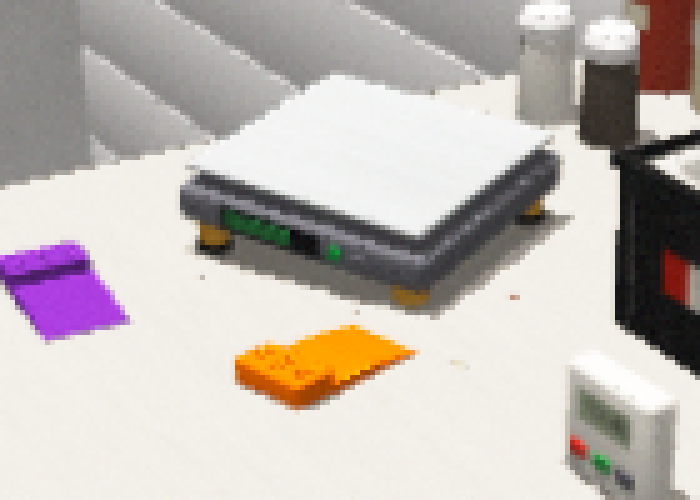

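```bash
cat > h.py <<'E'
import cv2,numpy as np
from workcell import bot,eoat,imaging
def cap(n,f=None):
    c=imaging.capture(n)
    if f: cv2.imwrite(f'pics/{f}.png',c['image'][:,:,::-1])
    return c
def ray(c,u,z):
    d=c['R'].T@np.linalg.inv(c['intrinsics'])@np.array([u[0],u[1],1.]);o=-c['R'].T@c['t']
    return o+d*(z-o[2])/d[2]
def proj(c,X):
    p=c['intrinsics']@(c['R']@np.asarray(X,float)+c['t']);return p[:2]/p[2]
def orange(c):
    h=cv2.cvtColor(c['image'],cv2.COLOR_RGB2HSV)
    m=cv2.inRange(h,(5,110,130),(22,255,255));cs,_=cv2.findContours(m,0,2)
    return m,max([k for k in cs],key=cv2.contourArea)
def quad(cnt):
    h=cv2.convexHull(cnt)
    for e in np.linspace(.01,.2,60):
        q=cv2.approxPolyDP(h,e*cv2.arcLength(h,True),True)
        if len(q)<=4: return q[:,0].astype(float)
E
python3 - <<'E'
from h import *
T=cap('top');S=cap('side')
m,c=orange(T);print(cv2.contourArea(c),quad(c),cv2.minAreaRect(c))
for u in quad(c):print(u,ray(T,u,0.0)[:2],ray(T,u,.016)[:2])
m,c2=orange(S);h=cv2.convexHull(c2)
print(cv2.contourArea(c2),cv2.approxPolyDP(h,2,True)[:,0].tolist())
# plate in top
img=T['image'].astype(int);g=img.min(2);
hs=cv2.cvtColor(T['image'],cv2.COLOR_RGB2HSV)
print(T['image'][170,235],T['image'][230,200],T['image'][160,275])
roi=np.zeros(g.shape,np.uint8);roi[125:218,190:285]=1
mm=((hs[...,1]<14)&(hs[...,2]>165)&(roi>0)).astype(np.uint8)*255
cs,_=cv2.findContours(cv2.morphologyEx(mm,cv2.MORPH_OPEN,np.ones((3,3))),0,2);k=max(cs,key=cv2.contourArea);print(cv2.contourArea(k),quad(k),cv2.boxPoints(cv2.minAreaRect(k)))
# stud in side
print(ray(S,(302,201),0),ray(S,(302,199),0.005))
for a in [(302,200.5),(302,198.5)]:print(proj(T,ray(S,a,0)))
E
```

```text
529.0 [[292. 194.]
 [299. 225.]
 [284. 229.]
 [276. 199.]] ((287.5294494628906, 211.61767578125), (32.01470184326172, 18.19017219543457), 75.96376037597656)
[292. 194.] [ 0.58436471 -0.0416677 ] [ 0.58238835 -0.0432891 ]
[299. 225.] [ 0.49916483 -0.06250576] [ 0.49843831 -0.06382147]
[284. 229.] [ 0.48785763 -0.02165725] [ 0.48729698 -0.02357219]
[276. 199.] [0.57012673 0.00225881] [ 5.68359229e-01 -6.96517684e-06]
6417.0 [[218, 354], [163, 375], [137, 307], [138, 251], [182, 234], [186, 236], [216, 333]]
[192 190 188] [177 172 164] [179 173 166]
3448.5 [[252. 132.]
 [275. 182.]
 [220. 207.]
 [197. 156.]] [[195.02832 155.81021]
 [251.32576 129.31729]
 [276.02832 181.81021]
 [219.73088 208.30313]]
[0.61285897 0.00766324 0.        ] [0.61434855 0.0100187  0.005     ]
[273.45400002 183.0522588 ]
[269.51650956 180.63090305]
```

```bash
python3 - <<'E'
from h import *
from scipy.spatial.transform import Rotation as Ro
T=cap('top');S=cap('side')
FR,RR,FL,RL=[ray(T,u,z) for u,z in zip([(275.5,182.5),(252,131.5),(220,207.5),(196.5,156)],(.052,.060,.060,.068))]
for p in (FR,RR,FL,RL):print(p, proj(S,p))
print('sizes',*[np.linalg.norm(a-b) for a,b in((FR,RR),(FL,RL),(FR,FL),(RR,RL))])
C=(FR+RR+FL+RL)/4
x=(RR+RL-FR-FL);y=(FL+RL-FR-RR);a=np.arctan2(x[1],x[0]);b=np.arctan2(-y[0],y[1]);print(C,a,b)
th=(a+b)/2
# tilt axis: FL->RR direction; plate centre displaced toward FR
x/=np.linalg.norm(x);y/=np.linalg.norm(y);n=np.cross(x,y);n/=np.linalg.norm(n);print('n',n)
O=C-.06*n/np.linalg.norm(n)
R=np.stack([x,np.cross(n,x),n],1)
foot=O+R@[-.068,-.070,.007];print('O',O,'foot',foot,proj(S,foot),proj(T,foot))
# shim corner lines side
h=cv2.cvtColor(S['image'],cv2.COLOR_RGB2HSV)
m=cv2.inRange(h,(8,150,150),(22,255,255));m[:200]=0;m[225:]=0;m[:,:262]=0;m[:,306:]=0
cs,_=cv2.findContours(m,0,2);k=max(cs,key=cv2.contourArea);print(cv2.approxPolyDP(k,1.2,True)[:,0].tolist())
q=np.array([.535,-.032,0]);e=np.array([np.cos(.275),np.sin(.275),0]);f=np.array([-e[1],e[0],0])
for l,w,z in((.045,.025,0),(.045,-.025,0),(-.045,-.025,0),(-.045,.025,.016),(-.045,-.025,.016)):
    P=q+l*e+w*f+[0,0,z];print(l,w,z,proj(S,P),proj(T,P))
E
```

```text
[ 0.60816673 -0.00272024  0.052     ] [302.26257754 186.06104228]
[0.74370514 0.06220172 0.06      ] [329.32316812 166.33121779]
[0.54000594 0.13964116 0.06      ] [257.42523327 171.79957062]
[0.67467205 0.20507493 0.068     ] [286.49580934 154.30617792]
sizes 0.15049757894373028 0.14993511623122868 0.15804006837156562 0.15887832252744022
[0.64163746 0.10104939 0.06      ] 0.44949597743823233 0.44832110830101424
n [-0.02602694 -0.06846211  0.99731416]
O [6.43199078e-01 1.05157119e-01 1.61150289e-04] foot [6.12404801e-01 1.22879265e-02 1.21875991e-06] [301.03070614 200.42889373] [272.75906103 183.80105809]
[[302, 210], [289, 205], [278, 209], [267, 211], [267, 215], [279, 221]]
0.045 0.025 0 [289.99175426 204.98567643] [275.28139707 198.4917363 ]
0.045 -0.025 0 [303.03441679 210.54444261] [292.79136158 193.74245353]
-0.045 -0.025 0 [279.27704136 222.67256959] [301.10555643 225.27159101]
-0.045 0.025 0.016 [265.84040124 211.16232164] [282.71556871 229.87948839]
-0.045 -0.025 0.016 [279.04599583 217.24869175] [300.65355192 225.00067521]
```

```bash
cat >> h.py <<'E'
def RT(th):
    c,s=np.cos(th),np.sin(th);return np.array([[c,0,-s],[s,0,c],[0,-1,0.]])
E
python3 - <<'E'
from h import *
th=.494;R=RT(th);d=R[:,0]
heel=np.array([.535,-.032])-.045*np.array([np.cos(.275),np.sin(.275)])
p=np.r_[heel-.036*d[:2],.10]
print(p,bot.ik(p,R))
eoat.grip(.016,20)
bot.move_ptp(p,R)
p[2]=.005
print(bot.move_straight(p,rate=.1,max_force=8))
o=bot.observe();print(o['t'],o['position'],o['finger_gap'],o['wrist_force'])
cap('top','t1');S=cap('side','s1')
a=cv2.imread('pics/t1.png')[120:270,200:400];b=cv2.imread('pics/s1.png')[140:260,200:360]
cv2.imwrite('pics/z1.png',np.vstack([cv2.resize(a,(400,300)),cv2.resize(b,(400,300))]))
E
```

```text
[ 0.45999491 -0.06128906  0.1       ] [ 0.02989264  0.48158569 -0.03243268  2.12271865  0.02933061  0.53769344
  2.04074924]
False
4.4333 [ 0.46027014 -0.06131193  0.00542983] 0.015982956644454382 [ 0.32667716 -0.43191992  0.38907644]
```

View pics/z1.png

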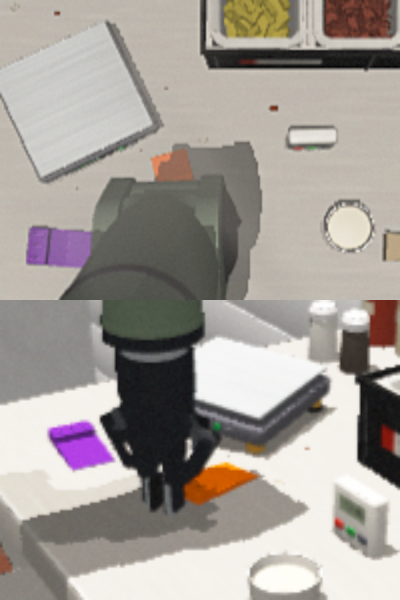

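The fingertips stand behind the orange heel, at about (170,490) in the composite, and nothing has been touched yet. Next is a self-aligning push, then another look.

```bash
cat >> h.py <<'E'
def look(tag):
    T=cap('top',tag+'t');S=cap('side',tag+'s')
    a=T['image'][120:270,200:400,::-1];b=S['image'][140:260,200:360,::-1]
    cv2.imwrite(f'pics/{tag}.png',np.hstack([cv2.resize(a,(400,300)),cv2.resize(b,(400,300))]))
    return T,S
def st(m=''):
    o=bot.observe();print(m,round(o['t'],2),o['position'].round(4),o['wrist_force'].round(2));return o
E
python3 - <<'E'
from h import *
th=.494;d=RT(th)[:,0]
p=st()['position']
print(bot.move_straight(p+.038*d,rate=.03,max_force=12));st('pushed')
q=bot.observe()['position']
bot.move_straight(q-.02*d,rate=.1);bot.move_straight(q-.15*d+[0,0,.12],rate=.2)
T,S=look('z2')
m,c=orange(T);print(cv2.contourArea(c),quad(c))
for u in quad(c):print(u,ray(T,u,0.0)[:2],ray(T,u,.016)[:2])
st()
E
```

```text
4.53 [ 0.4604 -0.0613  0.0055] [ 1.    0.43 -0.45]
False
pushed 5.96 [ 0.4937 -0.0434  0.0055] [0.15 0.2  0.08]
527.5 [[288. 190.]
 [296. 219.]
 [280. 224.]
 [271. 195.]]
[288. 190.] [ 0.59541006 -0.03037844] [ 0.59327167 -0.03216544]
[296. 219.] [ 0.51548824 -0.05399157] [ 0.51452226 -0.05543219]
[280. 224.] [ 0.5013944  -0.01038666] [ 0.50063517 -0.01246693]
[271. 195.] [0.58112404 0.01637282] [0.57919522 0.0139    ]
 7.44 [ 0.3619 -0.1141  0.1249] [ 0.61  0.22 -1.12]
```

View pics/z2.png

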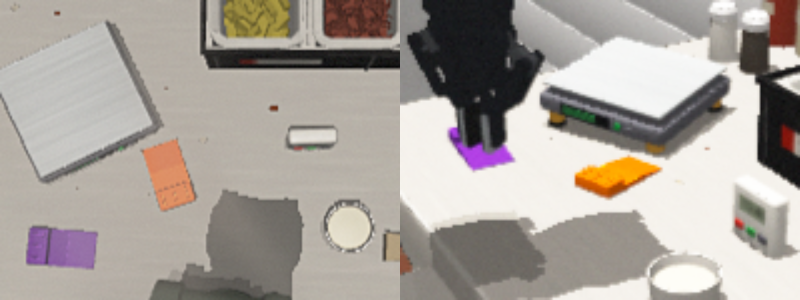

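The shim moved about 17 mm forward but turned little (heading about 0.32, foot bearing about 0.44). I'll nudge the right end of the heel with the fingers shut to turn it about 0.13 rad.

```bash
python3 - <<'E'
from h import *
th=.324;R=RT(th);d=R[:,0];l=R[:,2]
eoat.grip(.0)
s=np.r_[.548,-.0205,0]-.076*d-.028*l
bot.move_ptp(s+[0,0,.06],R);bot.move_straight(s+[0,0,.005],rate=.15,max_force=8);st()
print(bot.move_straight(s+[0,0,.005]+.029*d,rate=.03,max_force=12));q=st('pushed')['position']
bot.move_straight(q-.02*d,rate=.1);bot.move_straight(q-.14*d+[0,0,.12],rate=.25)
T,S=look('z3')
m,c=orange(T);print(cv2.contourArea(c),quad(c),cv2.minAreaRect(c))
Q=quad(c)
for u in quad(c):print(u,ray(T,u,0.0)[:2],ray(T,u,.016)[:2])
m,c=orange(S);st()
E
```

```text
8.89 [ 0.4848 -0.0717  0.0057] [-0.46  0.22  0.31]
False
pushed 10.01 [ 0.5122 -0.0621  0.005 ] [ 0.78 -0.24 -0.14]
530.0 [[284. 188.]
 [295. 216.]
 [280. 222.]
 [269. 194.]] ((282.10345458984375, 204.7586212158203), (31.939598083496094, 18.198143005371094), 68.19859313964844)
[284. 188.] [ 0.60090246 -0.01917991] [ 0.5986835 -0.0211312]
[295. 216.] [ 0.52368591 -0.05109495] [ 0.52259968 -0.05257805]
[280. 222.] [ 0.50686348 -0.01026044] [ 0.50602402 -0.01234256]
[269. 194.] [0.58386196 0.02198604] [0.58189297 0.01943087]
 11.28 [ 0.3801 -0.1061  0.1242] [-0.51 -0.13 -0.11]
```

View pics/z3.png

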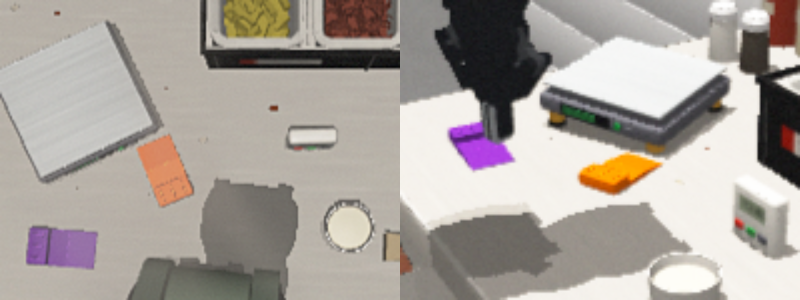

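Heading is now about 0.409 and the foot's bearing from the shim is 0.405, so it is lined up. Next is the straight push in, in stages.

```bash
python3 - <<'E'
from h import *
th=.408;R=RT(th);d=R[:,0];l=R[:,2]
eoat.grip(.016)
c=np.r_[.5533,-.0156,.005]
s=c-.068*d
bot.move_ptp(s+[0,0,.06],R);bot.move_straight(s,rate=.15,max_force=8);st()
for a in (.015,.03,.04,.05,.058,.064,.067):
    r=bot.move_straight(c-.056*d+a*d,rate=.04,max_force=16);o=st(a);print(r,(o['wrist_force']@d).round(2))
    if r:break
look('z4')
E
```

```text
12.76 [ 0.4909 -0.043   0.0056] [ 0.15 -0.41 -0.07]
0.015 13.58 [ 0.5155 -0.0319  0.0049] [ 0.42  0.51 -0.02]
False 0.59
0.03 14.11 [ 0.5297 -0.0258  0.005 ] [-0.26  0.13 -0.48]
False -0.19
0.04 14.51 [ 0.5389 -0.0218  0.005 ] [-0.11 -0.12  0.01]
False -0.15
0.05 14.91 [ 0.548  -0.0178  0.005 ] [-0.48  0.59 -0.12]
False -0.2
0.058 15.26 [ 0.5554 -0.0146  0.005 ] [ 0.31 -0.06  0.14]
False 0.26
0.064 15.56 [ 0.561  -0.0123  0.005 ] [-0.46  0.48  0.71]
False -0.24
0.067 15.81 [ 0.5635 -0.0112  0.005 ] [-0.47 -0.54 -1.02]
False -0.65
```

View pics/z4.png

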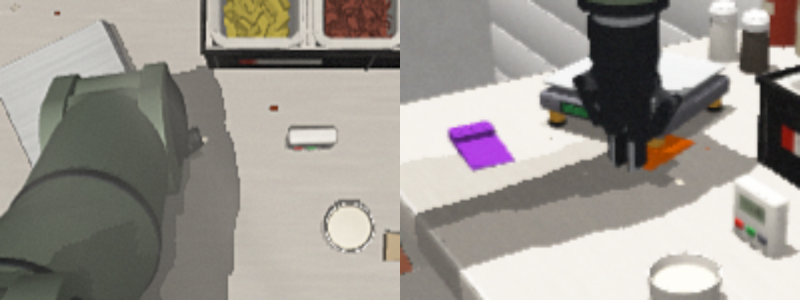

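The push force stayed near zero, and the side view shows the orange nose at about (690,140), right of the housing. It may have been deflected. I'll back off and look.

```bash
python3 - <<'E'
from h import *
d=RT(.408)[:,0]
q=bot.observe()['position']
bot.move_straight(q-.02*d,rate=.15);bot.move_straight(q-.16*d+[0,0,.14],rate=.3)
T,S=look('z5');st()
a=S['image'][160:235,240:340,::-1];b=T['image'][150:240,230:330,::-1]
cv2.imwrite('pics/z5b.png',np.hstack([cv2.resize(a,(400,300),interpolation=2),cv2.resize(b,(333,300),interpolation=2)]))
m,c=orange(T);print(cv2.contourArea(c),cv2.approxPolyDP(cv2.convexHull(c),1,True)[:,0].tolist())
E
```

```text
17.1 [ 0.4173 -0.074   0.144 ] [-0.29  1.04 -0.31]
216.5 [[275, 166], [286, 194], [270, 200], [267, 190]]
```

View pics/z5b.png

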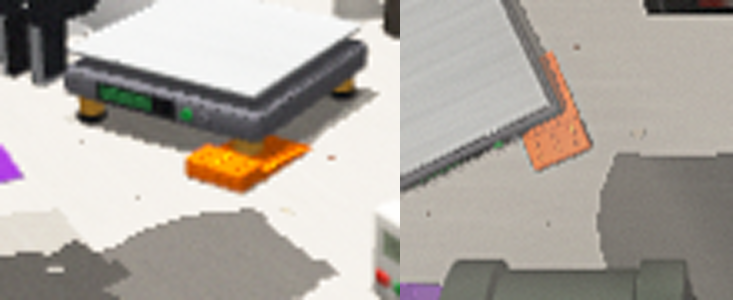

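The shim did go in. The stud stands on it just ahead of the heel, at about (248,145) in the left panel. Now I'll measure the fit and the level.

```bash
python3 - <<'E'
from h import *
T=cap('top');S=cap('side')
hr=ray(T,(286.5,194.5),.016);hl=ray(T,(270,200.5),.016);nr=ray(T,(275.5,165.5),.0015)
print(hr,hl,nr,np.linalg.norm(hr-hl))
e=(nr-hr)[:2];a=np.arctan2(e[1],e[0]);print('head',a,np.arctan2(*(np.array([-1,1])*(hl-hr)[:2])),np.linalg.norm(e))
d=RT(a)[:,0];l=RT(a)[:,2]
c=((hr+hl)/2+.045*d);c2=nr-.045*d+.025*l;print('center',c,c2)
def plate(im,box):
    hs=cv2.cvtColor(im,cv2.COLOR_RGB2HSV);roi=np.zeros(hs.shape[:2],np.uint8);x0,y0,x1,y1=box;roi[y0:y1,x0:x1]=1
    mm=((hs[...,1]<14)&(hs[...,2]>165)&(roi>0)).astype(np.uint8)*255
    cs,_=cv2.findContours(cv2.morphologyEx(mm,cv2.MORPH_OPEN,np.ones((3,3))),0,2);return max(cs,key=cv2.contourArea)
k=plate(T['image'],(190,125,285,218));Q=quad(k);print(Q.tolist())
P=[ray(T,u,.06) for u in Q]
for p in P:print(p.round(4),proj(S,p).round(1))
O=sum(P)/4;y=P[0];print('C',O)
# assume order by image position
FR=max(P,key=lambda p:-p[1]-.3*p[0]);print(FR)
x=np.array([np.cos(.449),np.sin(.449)]);yy=np.array([-x[1],x[0]])
f=O[:2]-.068*x-.070*yy;print('foot',f)
for C in(c,c2):print('foot in shim',(f-C[:2])@d[:2],(f-C[:2])@l[:2])
pc=O[:2]-.0555*x-.060*yy;print('press',pc)
# side corners
g=S['image'];hs=cv2.cvtColor(g,cv2.COLOR_RGB2HSV);m=((hs[...,2]>225)&(hs[...,1]<10)).astype(np.uint8);m[:150]=0;m[195:]=0;m[:,:250]=0;m[:,335:]=0
cs,_=cv2.findContours(m,0,2);k=max(cs,key=cv2.contourArea);print(quad(k).tolist(),cv2.contourArea(k))
old=cv2.cvtColor(cv2.imread('pics/side0.png'),cv2.COLOR_BGR2HSV);m=((old[...,2]>225)&(old[...,1]<10)).astype(np.uint8);m[:150]=0;m[195:]=0;m[:,:250]=0;m[:,335:]=0
cs,_=cv2.findContours(m,0,2);k=max(cs,key=cv2.contourArea);print('old',quad(k).tolist(),cv2.contourArea(k))
E
```

```text
[ 0.58090052 -0.02833479  0.016     ] [0.56412647 0.01623815 0.016     ] [0.66365785 0.00571248 0.0015    ] 0.04762473559096471
head 0.3903044868027498 0.3599345700810616 0.08948738466274915
center [0.61412919 0.01107283 0.016     ] [0.61253041 0.01171116 0.0015    ]
[[250.0, 131.0], [273.0, 181.0], [218.0, 206.0], [196.0, 156.0]]
[0.745  0.0676 0.06  ] [328.7 165.7]
[0.6109 0.0028 0.06  ] [302.  182.5]
[0.5439 0.145  0.06  ] [257.8 170.9]
[0.6764 0.2092 0.06  ] [286.4 156.2]
C [0.64405753 0.10615992 0.06      ]
[0.61087038 0.00279339 0.06      ]
foot [0.61318212 0.0135818 ]
foot in shim 7.873556828721726e-05 0.002680608277909222
foot in shim 0.0013144193689600006 0.0014819954648891526
press [0.62010249 0.02801642]
[[334.0, 181.0], [302.0, 183.0], [257.0, 170.0], [321.0, 155.0]] 1103.5
old [[250.0, 175.0], [286.0, 155.0], [330.0, 166.0], [303.0, 186.0]] 1195.5
```

The scale is level: the plate corners match the z = 60 mm prediction in both views. The foot is at x ≈ 0 to 1 mm, y ≈ 2 mm in the shim's frame. Now the press.

```bash
python3 - <<'E'
from h import *
R=RT(.408);p=np.r_[.620,.027,.0]
eoat.grip(0.)
bot.move_straight([.47,-.05,.16],rate=.3)
bot.move_straight(p+[0,0,.10],R,rate=.2);bot.move_straight(p+[0,0,.066],rate=.08,max_force=6);st()
for z in (.062,.060,.059,.058,.057,.056):
    r=bot.move_straight(p+[0,0,z],rate=.02,max_force=8);bot.pause(.15);o=st(z)
    if r or o['wrist_force'][2]>5.5:break
bot.pause(.3);st('hold')
q=bot.observe()['position']
bot.move_straight(q+[0,0,.05],rate=.08)
bot.move_straight([.45,-.07,.17],rate=.3)
T,S=look('z6');st()
a=S['image'][160:235,240:340,::-1];b=T['image'][120:240,190:323,::-1]
cv2.imwrite('pics/z6b.png',np.hstack([cv2.resize(a,(400,300),interpolation=2),cv2.resize(b,(333,300),interpolation=2)]))
m,c=orange(T);print(cv2.contourArea(c),cv2.approxPolyDP(cv2.convexHull(c),1,True)[:,0].tolist())
hs=cv2.cvtColor(T['image'],cv2.COLOR_RGB2HSV);mm=((hs[...,1]<14)&(hs[...,2]>165)).astype(np.uint8);mm[:125]=0;mm[218:]=0;mm[:,:190]=0;mm[:,285:]=0
cs,_=cv2.findContours(cv2.morphologyEx(mm,cv2.MORPH_OPEN,np.ones((3,3))),0,2);print(quad(max(cs,key=cv2.contourArea)).tolist())
E
```

```text
19.47 [0.6199 0.027  0.0657] [-0.51  0.05 -0.22]
0.062 19.97 [0.6201 0.027  0.0621] [-0.34 -0.57  0.26]
0.06 20.37 [0.62  0.027 0.06 ] [0.14 0.42 0.18]
0.059 20.77 [0.62  0.027 0.059] [-0.37 -0.05  2.25]
0.058 21.17 [0.6201 0.027  0.0581] [ 0.04 -0.48  4.12]
0.057 21.57 [0.6201 0.027  0.0571] [ 0.38 -0.69  5.37]
0.056 21.97 [0.6201 0.027  0.0562] [-1.2  -0.88  7.93]
hold 22.27 [0.6201 0.027  0.0562] [-0.2  -0.37  7.96]
 23.98 [ 0.4506 -0.0693  0.1695] [0.65 0.64 0.2 ]
220.0 [[275, 166], [286, 194], [270, 200], [267, 190]]
[[250.0, 131.0], [273.0, 181.0], [218.0, 206.0], [196.0, 156.0]]
```

View pics/z6b.png

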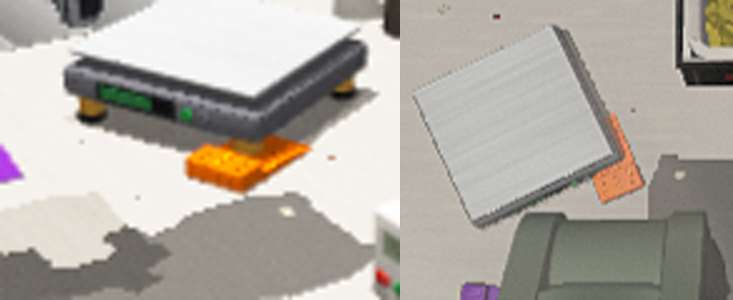

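The scale and shim are exactly where they were before the press: same corner pixels, with the stud on the seat at about (248,145). The gripper is clear, so I'm handing in.

```bash
python3 - <<'E'
from h import *
bot.finish_job();print(bot.observe()['t'])
E
```

```text
the job is handed in; nothing more can be done
the job is handed in; nothing more can be done
```

I pushed the orange shim along the table, nose first, under the bare foot, then pressed the plate corner above it and handed the job in at about 24 s of the 42 s allowed. No verdict was reported.

- **Pushing:** the first push turned the shim less than planned. I nudged the right end of its heel, and a straight push then seated it. I never gripped the shim, and the wrist readings during the pushes stayed at noise level.
- **Fit:** in the camera images the stud's middle is about 0 to +1 mm along and +2 mm across in the shim's frame, good to roughly 2 mm. It is not hard against the heel.
- **Level:** the front right plate corner matches a level plate at 60 mm in the side view. The fingers also felt the plate there at about 60 mm. My automatic corner finder gave two bad corners in that side picture, so those two were not checked there.
- **Press:** the plate went down about 4 mm at about 8 N, close to the stated 2 N per mm.
- **After the press:** shim and plate corners were on the same pixels as before it, and the gripper was clear. The scale's centre had moved about 2 mm by my estimates.
- **Not measured:** I saw no sign that the ramekin, timer or brush moved, but I did not measure their positions.

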